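# Close the kitchen jars with their own lids

### The arm

A 7-joint arm with a two-finger parallel gripper is mounted at the origin on the work surface. World frame = base frame: x ahead of the robot, y to its left, z up, the work surface at z = 0. Lengths are in m, angles in rad, forces in N, time in s.
With the tool pointing down it reaches from about 0.425 to 0.975 m from the base axis. Payload 16.7 kg.
Tool frame: the origin (TCP) lies on the centre line of the jaws, within the pads' length; the fingertips stand 8 mm ahead of it and the grasp point (between the pads) lies 11 mm behind it; z points along the fingers, y is the line along which they close (so a half turn about z gives the same grasp; the last joint's range is limited). The gripper opens to 85 mm and grips with 20 to 120 N. Pads are 22 mm wide; open, the fingers measure 114 mm over their backs; the gripper's body (76 mm by 85 mm) begins 54 mm behind the grasp point. The pads swing forward as they close: fully open they stand 13 mm farther back than shut.
Start: joints at [1.119, 0.426, 0.074, 1.606, -0.034, 1.111, -0.067], TCP at [0.201, -0.644, 0.239] pointing down, gripper open.
Joint ranges: [-2.85, 2.85], [-0.5, 2.14], [-1.23, 1.37], [0.21, 2.46], [-1.02, 4.16], [0.16, 2.05], [-2.73, 2.73]. Speed limits (rad/s): [1.89, 1.89, 2.39, 2.39, 3.01, 3.01, 3.01].

### API

Orientations are given as a unit quaternion [w, x, y, z].
In Python, from bench import get_obs, grab_frame, close_job gives the robot as it stands.
- The arm moves only by the tool drive_tool, never from a script. Its argument "motion" is a list of rows, each a list of 7 numbers: the shift along the world's x, y, z as a fraction of full scale, then the turn, a rotation vector about the world's x, y, z as a fraction of full scale, then the closure, from -1 (fully open) to 1 (shut). In form: [[x, y, z, rx, ry, rz, gripper], ...]. A call has 1 to 10 rows; each row shifts and turns the commanded pose from where the row before left it; what a row does not reach is not made up. Full scale, the value 1, is 0.03 m for a shift and pi/2 rad for a turn. A row lasts 1/10 s, in which the tool goes at most 50 mm and 8.59 degrees, less where a joint would pass 70% of its speed; a pose out of reach is approached as far as the arm can. A call with a number of a shift or a turn outside -1 to 1 is refused whole. A call with a gripper value outside its range is refused whole. The fingers move at their own pace and stop on an object; "squeeze" is the grip in N (left out, the last holds). Time passes only in rows, so rows that do not move let the fingers close. It gives the time, the measured TCP pose, the force, the opening and the grip force at its end, in the units of the state.
- get_obs(): the state, without advancing time (a new reading comes with each control period).
- grab_frame(name): name is "scene" or "top" or "wrist"; returns a dict with "color" (400x640x3 uint8, blue, green, red), "depth" (400x640 float32, m along the optical axis (not along the pixel's ray), 0 where there is no reading), "mtx" (3x3 intrinsics, pixels), "k1" (the pictures are not rectified: a ray, as slopes to the right and down, at radius r is drawn at 1 + k1 r^2 times it, then the intrinsics apply), "extrinsics" (4x4, takes a point from camera to world coordinates); the wrist camera has in their place "tool_from_camera" (4x4, takes a point from camera to tool coordinates, whose origin is the TCP and whose axes are the flange's). Camera axes: x right, y down, z forward; pixel columns grow to the right and rows downward; lengths in m; the calibration is good to about 2 mm. A picture is of the moment at which its call begins: read the wrist's pose just before it.
- close_job(): hands the job in; it is judged then, once.
The state is a dict: "time_s": time; "qpos": joint angles; "qd": joint speeds; "effort": joint torques, N m; "ee_pos": TCP position; "orientation": TCP orientation; "wrist_force": force on the tool from outside, world axes, zero at the start; "ft_torque": the same for the moment, N m; "opening": opening from 0.0 (shut) to 1.0 (fully open); "gripper_force": force on a finger pad.
Only numpy, scipy, OpenCV 4.12 (cv2) and the standard library are available. Lean on these libraries where they do the work, as an engineer would, in place of code of your own. Each camera call takes 0.05 s, during which the arm holds its last target. There are 200 camera calls.

### The job

Close the four white storage jars on the kitchen worktop: put each wooden lid on the jar of its own shape and size, right way up and sitting fully down on the rim all round. Set the lids down rather than dropping them, and leave the jars, the mug and the pepper mill standing where they are.

Things in the scene. Friction and masses are not known exactly. Their poses are not given: they have to be found in the camera images.
- large_round_jar: The large round white ceramic jar, open at the top, loose, standing on the worktop: 100 mm outside diameter, 62 mm high to the flat rim, upright walls 5 mm thick. Origin: centre of its underside; z up.
- large_round_lid: Lid of the large round jar, loose: a wooden disc 104 mm in diameter, 8 mm thick, with a round knob in the middle, 22 mm wide, 26 mm high; below it a white tapered plug 10 mm deep (73 to 83 mm in diameter, tip to top). Origin: centre of the plug's underside, z up; plate top at 18 mm, grip top at 44 mm. Seated: origin 52 mm above the jar's.
- small_round_jar: The small round white ceramic jar, open at the top, loose, standing on the worktop: 70 mm outside diameter, 50 mm high to the flat rim, upright walls 5 mm thick. Origin: centre of its underside; z up.
- small_round_lid: Lid of the small round jar, loose: a wooden disc 74 mm in diameter, 8 mm thick, with a round knob in the middle, 22 mm wide, 26 mm high; below it a white tapered plug 10 mm deep (43 to 53 mm in diameter, tip to top). Origin: centre of the plug's underside, z up; plate top at 18 mm, grip top at 44 mm. Seated: origin 40 mm above the jar's.
- square_jar: The square white ceramic jar, open at the top, loose, standing on the worktop: 86 x 86 mm outside, 56 mm high to the flat rim, upright walls 5 mm thick. Origin: centre of its underside; z up.
- square_lid: Lid of the square jar, loose: a wooden plate 90 x 90 mm, 8 mm thick, with a bar grip in the middle, 44 mm (x) by 14 mm (y), 26 mm high; below it a white tapered plug 10 mm deep (60 x 60 to 70 x 70 mm, tip to top), fits in any quarter turn. Origin: centre of the plug's underside, z up; plate top at 18 mm, grip top at 44 mm. Seated: origin 46 mm above the jar's.
- oblong_jar: The oblong white ceramic jar, open at the top, loose, standing on the worktop: 116 x 76 mm outside (long side along its x axis), 45 mm high to the flat rim, upright walls 5 mm thick. Origin: centre of its underside; z up.
- oblong_lid: Lid of the oblong jar, loose: a wooden plate 120 x 80 mm (long side along its x axis), 8 mm thick, with a bar grip in the middle, 44 mm (x) by 14 mm (y), 26 mm high; below it a white tapered plug 10 mm deep (90 x 50 to 100 x 60 mm, tip to top), fits either way round. Origin: centre of the plug's underside, z up; plate top at 18 mm, grip top at 44 mm. Seated: origin 35 mm above the jar's.
- pepper_mill: A dark wooden pepper mill standing among the jars, loose: 58 mm in diameter at the foot, 135 mm high. Origin: centre of its underside; z up. Not to be moved.
- mug: A blue ceramic mug standing among the jars, loose: 80 mm in diameter, 88 mm high, its handle on the +y side reaching to about 70 mm from the middle. Origin: centre of its underside; z up. Not to be moved.
Things that resemble listed ones, but are neither listed nor needed, are in the scene too. What is shaped like the large_round_lid but purple or yellow is not meant.

How it is judged:
At the end, for the whole second after the job is handed in: Each lid seated on the jar of its own shape and size: centres within 10 mm in plan, height within 3 mm of seated, lid and jar level within 0.06 rad, at rest. Jars on the worktop within 40 mm of their start; mug and pepper mill within 30 mm of theirs, upright within 0.1 rad (horizontal distance between large_round_lid and large_round_jar below 0.01 m and z of large_round_lid in the frame of large_round_jar between 0.049 and 0.055 m and angle between each of large_round_lid, large_round_jar, small_round_lid, small_round_jar, square_lid, square_jar, oblong_lid, oblong_jar's own z axis and vertical below 0.06 rad and height (world z) of each of large_round_jar, small_round_jar, square_jar, oblong_jar below 0.005 m and distance of each of large_round_jar, small_round_jar, square_jar, oblong_jar from where it was at the start of the episode below 0.04 m and linear speed of each of large_round_lid, large_round_jar, small_round_lid, small_round_jar, square_lid, square_jar, oblong_lid, oblong_jar below 0.02 m/s and horizontal distance between small_round_lid and small_round_jar below 0.01 m and z of small_round_lid in the frame of small_round_jar between 0.037 and 0.043 m and horizontal distance between square_lid and square_jar below 0.01 m and z of square_lid in the frame of square_jar between 0.043 and 0.049 m and horizontal distance between oblong_lid and oblong_jar below 0.01 m and z of oblong_lid in the frame of oblong_jar between 0.032 and 0.038 m and distance of each of mug, pepper_mill from where it was at the start of the episode below 0.03 m and angle between each of mug, pepper_mill's own z axis and vertical below 0.1 rad); the robot touches nothing.
It fails at once if a lid is dropped: it falls freely, out of the fingers, at more than 0.7 m/s (a fall of more than about 25 mm) ((linear speed of large_round_lid above 0.7 m/s and contact force between the fingers and large_round_lid below 0.05 N) or (linear speed of small_round_lid above 0.7 m/s and contact force between the fingers and small_round_lid below 0.05 N) or (linear speed of square_lid above 0.7 m/s and contact force between the fingers and square_lid below 0.05 N) or (linear speed of oblong_lid above 0.7 m/s and contact force between the fingers and oblong_lid below 0.05 N)).
It fails at once if a jar, the mug or the pepper mill is tipped over (angle between any of large_round_jar, small_round_jar, square_jar, oblong_jar, mug, pepper_mill's own z axis and vertical above 0.5 rad).
It also fails if it takes over 125 s, if anything falls off the work surface, if the arm or the gripper's body presses on something with over 40 N, if the wrist force passes 120 N, or if a joint passes its speed limit or range.

## Working session

There is one attempt and no reset: what is moved stays moved. The work goes in short steps, Python scripts to look and compute and a tool call to move; the robot and the scene stay as the last step left them, time stands still between calls to the robot, and variables do not carry over. Pictures are saved under pics/ and viewed, at most 14 in all, crops included, and the job is handed in when it is done.

Besides the shell and the picture viewer there is one more tool, called by a JSON object that holds its "op" and its "data". drive_tool: Moves the arm, as the interface text tells. Its arguments: {"type":"object","properties":{"motion":{"type":"array","items":{"type":"array","items":{"type":"number","minimum":-1,"maximum":1}}},"squeeze":{"type":"number"}},"required":["motion"]}

```bash
ls; mkdir -p pics; cat > h.py <<'E'
import numpy as np, cv2, pickle
from bench import get_obs, grab_frame
from scipy.spatial.transform import Rotation as R
def cloud(f, o=None):
    d=f["depth"]; K=np.array(f["mtx"]); h,w=d.shape
    v,u=np.mgrid[:h,:w]
    x=(u-K[0,2])/K[0,0]; y=(v-K[1,2])/K[1,1]
    a,b=x.copy(),y.copy()
    for _ in range(8):
        s=1+f["k1"]*(a*a+b*b); a,b=x/s,y/s
    P=np.stack([a*d,b*d,d,np.ones_like(d)],-1)
    if "extrinsics" in f: T=np.array(f["extrinsics"])
    else:
        q=o["orientation"]; W=np.eye(4); W[:3,:3]=R.from_quat([q[1],q[2],q[3],q[0]]).as_matrix(); W[:3,3]=o["ee_pos"]
        T=W@np.array(f["tool_from_camera"])
    X=(P@T.T)[...,:3]; X[d==0]=np.nan
    return X
E
python3 - <<'E'
from h import *
print(get_obs())
for n in ("scene","top"):
    f=grab_frame(n); pickle.dump(f,open(n+".pkl","wb")); cv2.imwrite(f"pics/{n}0.png",f["color"]); print(n,f["mtx"],f["k1"],np.round(f["extrinsics"],3).tolist())
E
```

```text
pics
{'time_s': 0.0, 'qpos': array([ 1.11849665,  0.42673551,  0.07385422,  1.60663069, -0.03408393,
        1.11080611, -0.0670811 ]), 'qd': array([ 0.00097495,  0.00145802, -0.00044202, -0.00105422, -0.00128162,
       -0.00056653,  0.00044298]), 'effort': array([-2.42922970e-04, -9.49837303e+01,  3.76100376e+00, -4.63528383e+01,
        1.94931496e-02,  1.00965350e-02,  7.56672591e-06]), 'ee_pos': array([ 0.20112272, -0.64390848,  0.23859791]), 'orientation': array([-6.41603300e-04,  9.88561411e-01,  1.50817441e-01, -1.55436932e-04]), 'wrist_force': array([-0.27620565,  1.15901846,  0.06853617]), 'ft_torque': array([0.02753413, 0.0110996 , 0.02141483]), 'gripper_force': 0.0, 'opening': 1.0016137451096578}
scene [[422.4903912    0.         315.55138005]
 [  0.         422.4903912  197.51851963]
 [  0.           0.           1.        ]] -0.06873302510708255 [[0.45, 0.653, -0.609, 1.129], [0.893, -0.32, 0.316, -0.338], [0.012, -0.686, -0.727, 0.837], [0.0, 0.0, 0.0, 1.0]]
top [[511.18391032   0.         332.58345399]
 [  0.         511.18391032 194.63508057]
 [  0.           0.           1.        ]] -0.08649658272714847 [[0.015, -0.989, 0.15, 0.171], [-1.0, -0.018, -0.015, 0.019], [0.018, -0.15, -0.989, 1.751], [0.0, 0.0, 0.0, 1.0]]
```

View pics/scene0.png

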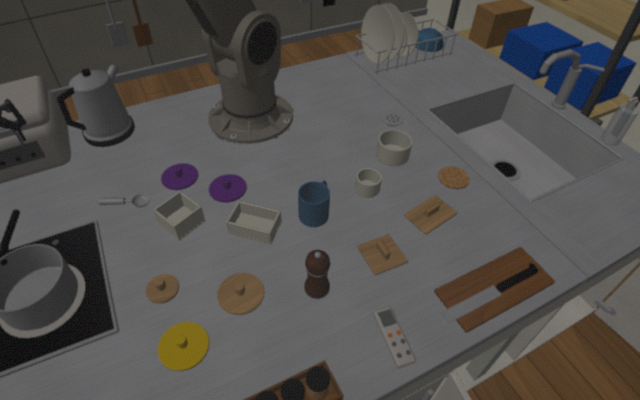

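View pics/top0.png

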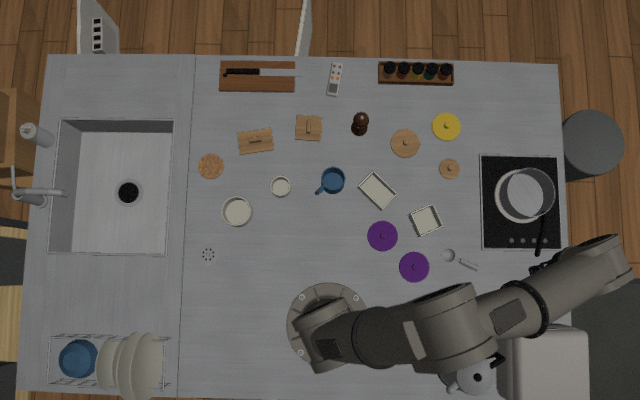

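Scene view, with top-view pixels in brackets:
- **Lids:** large round (241,293) [405,143], small round (162,288) [449,169], square (382,253) [308,127], oblong (430,214) [255,141].
- **Jars:** large round (394,147) [237,211], small round (368,183) [281,187], square (180,215) [425,220], oblong (254,222) [377,190].
- **Mug and mill:** mug [332,180], mill [360,123].
- **Could be mistaken for lids:** purple (180,176) and (227,187), yellow (183,345), cork trivet (453,177) [210,165]. The wanted lids are wooden with grips of the right kind.

Next I'll measure from the depth images and check one close crop.

```bash
cat > m.py <<'E'
from h import *
X={n:cloud(pickle.load(open(n+".pkl","rb"))) for n in("top","scene")}
S={"LRlid":(.018,(405,143)),"SRlid":(.018,(449,169)),"SQlid":(.018,(308,127)),"OBlid":(.018,(255,141)),
"LRjar":(.062,(237,211)),"SRjar":(.050,(281,187)),"SQjar":(.056,(425,220)),"OBjar":(.045,(377,190)),"mug":(.088,(332,180)),"mill":(.120,(360,123)),"cork":(.01,(210,165))}
for n,(h,(u,v)) in S.items():
    c=np.nanmedian(X["top"][v-6:v+7,u-6:u+7,:2].reshape(-1,2),0)
    for cam in X:
        P=X[cam].reshape(-1,3); m=np.hypot(*(P[:,:2]-c).T)<.085
        P=P[m]; b=P[np.abs(P[:,2]-h)<.006]
        if len(b)<15: print(n,cam,"few",len(b)); continue
        q=b[:,:2].astype(np.float32); (rc,rs,ra)=cv2.minAreaRect(q); cc,r=cv2.minEnclosingCircle(q)
        g=P[(P[:,2]>h+.010)][:,:2] if "lid" in n else q[:0]
        print(n,cam,len(b),"z%.4f"%np.median(b[:,2]),"rect",np.round(rc,4),np.round(rs,4),round(ra,1),"circ",np.round(cc,4),round(r,4),"grip",len(g),np.round(g.mean(0),4) if len(g) else "")
for cam in X:
    P=X[cam].reshape(-1,3); m=(np.abs(P[:,0]-.6)<.3)&(np.abs(P[:,1])<.4)&(np.abs(P[:,2])<.012); print(cam,"table z",np.median(P[m,2]))
E
python3 m.py; python3 - <<'E'
import cv2
a=cv2.imread("pics/top0.png")[95:245,190:470]; a=cv2.convertScaleAbs(a,alpha=1.8); cv2.imwrite("pics/crop1.png",cv2.resize(a,(784,420),interpolation=3))
E
```

```text
LRlid top 518 z0.0180 rect [ 0.6218 -0.2578] [0.1023 0.103 ] 2.5 circ [ 0.6309 -0.2629] 0.0616 grip 43 [ 0.6193 -0.256 ]
LRlid scene 1417 z0.0176 rect [ 0.6263 -0.2602] [0.1007 0.1021] 15.0 circ [ 0.6267 -0.2602] 0.0523 grip 89 [ 0.6282 -0.2601]
SRlid top 255 z0.0180 rect [ 0.5267 -0.4174] [0.1175 0.072 ] 27.7 circ [ 0.5311 -0.4257] 0.0646 grip 33 [ 0.533 -0.411]
SRlid scene 642 z0.0174 rect [ 0.5389 -0.414 ] [0.0716 0.0742] 71.7 circ [ 0.5387 -0.4141] 0.0379 grip 111 [ 0.541  -0.4144]
SQlid top 492 z0.0181 rect [0.6708 0.0875] [0.1077 0.1228] 81.8 circ [0.679  0.0869] 0.0702 grip 60 [0.6686 0.0804]
SQlid scene 1039 z0.0168 rect [0.6753 0.0787] [0.0916 0.0921] 86.6 circ [0.6751 0.0789] 0.062 grip 136 [0.6776 0.0772]
OBlid top 586 z0.0183 rect [0.6058 0.2655] [0.1137 0.124 ] 7.4 circ [0.6057 0.2706] 0.0801 grip 71 [0.6179 0.2665]
OBlid scene 950 z0.0166 rect [0.6236 0.2635] [0.0809 0.1236] 10.3 circ [0.6248 0.264 ] 0.0716 grip 104 [0.6255 0.2608]
LRjar top 122 z0.0617 rect [0.3683 0.3136] [0.0979 0.0942] 3.5 circ [0.3685 0.3154] 0.0498 grip 0 
LRjar scene 193 z0.0601 rect [0.3732 0.31
[... 663 characters left out ...]
5] 0.0682 grip 0 
mug top 76 z0.0880 rect [ 0.4781 -0.0055] [0.0773 0.0761] 1.4 circ [ 0.4793 -0.006 ] 0.0404 grip 0 
mug scene 190 z0.0861 rect [ 0.4832 -0.0078] [0.0785 0.0798] 44.8 circ [ 0.4835 -0.0087] 0.0414 grip 0 
mill top 110 z0.1203 rect [ 0.6775 -0.0965] [0.0428 0.0467] 48.5 circ [ 0.6767 -0.0967] 0.0251 grip 0 
mill scene 297 z0.1201 rect [ 0.683  -0.0994] [0.0438 0.0472] 62.2 circ [ 0.6821 -0.0993] 0.0246 grip 0 
cork top 714 z0.0076 rect [0.5337 0.4201] [0.1639 0.164 ] 53.2 circ [0.5322 0.4216] 0.0848 grip 0 
cork scene 532 z0.0071 rect [0.534  0.4183] [0.1015 0.0917] 52.0 circ [0.5224 0.4206] 0.0576 grip 0 
top table z 0.0007766428693496419
scene table z -0.0006204080350870611
```

View pics/crop1.png

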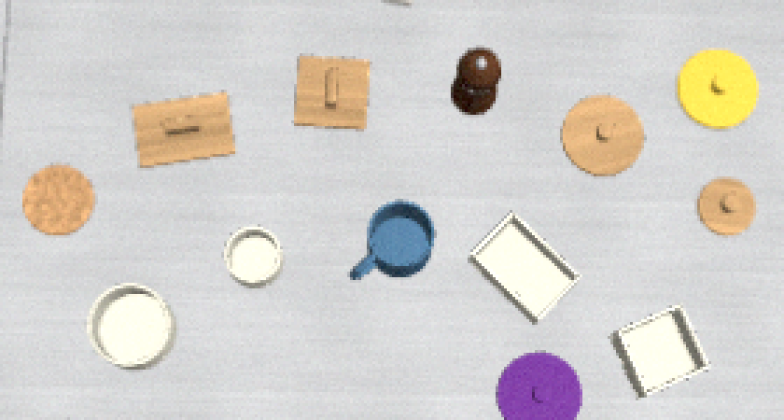

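The crop confirms it: wooden lids with a round knob at crop (605,133) and (728,206), bar grips at (332,88) and (182,125). The cork at (58,200) has no grip, and the yellow and purple ones are decoys. I'll start with the small round lid.

{"op": "drive_tool", "data": {"motion": [[0.94,0.64,0,0,0,-0.016,-0.2],[0.94,0.64,0,0,0,-0.016,-0.2],[0.94,0.64,0,0,0,-0.016,-0.2],[0.94,0.64,0,0,0,-0.016,-0.2],[0.94,0.64,0,0,0,-0.016,-0.2],[0.94,0.64,0,0,0,-0.016,-0.2],[0.94,0.64,0,0,0,-0.016,-0.2],[0.94,0.64,0,0,0,-0.016,-0.2],[0.94,0.64,0,0,0,-0.016,-0.2],[0.94,0.64,0,0,0,-0.016,-0.2]], "squeeze": 40}}

```text
time_s: 1.1
ee_pos: [0.4842, -0.4512, 0.239]
orientation: [-0.0, 1.0, 0.025, -0.0]
wrist_force: [0.4, -0.4, -0.0]
opening: 0.6
gripper_force: 0.0
```

{"op": "drive_tool", "data": {"motion": [[0.94,0.64,0,0,0,-0.016,-0.2],[0.94,0.64,0,0,0,-0.016,-0.2],[0,0,0,0,0,0,-0.2],[0,0,0,0,0,0,-0.2],[0,0,0,0,0,0,-0.2]]}}

```text
time_s: 1.6
ee_pos: [0.5387, -0.4146, 0.2391]
orientation: [0.0, 1.0, 0.0, -0.0]
wrist_force: [-0.1, 0.1, 0.7]
opening: 0.601
gripper_force: 0.0
```

```bash
cat > w.py <<'E'
import sys
from h import *
name,h,cx,cy,rad=sys.argv[1],*map(float,sys.argv[2:6])
o=get_obs(); f=grab_frame("wrist"); X=cloud(f,o); P=X.reshape(-1,3)
pickle.dump((o,f),open(name+".pkl","wb")); cv2.imwrite(f"pics/{name}.png",f["color"])
q=o["orientation"]; M=R.from_quat([q[1],q[2],q[3],q[0]]).as_matrix()
print("tcp",np.round(o["ee_pos"],4),"tooly ang",round(np.degrees(np.arctan2(M[1,1],M[0,1])),2),"tilt",np.round(M[:2,2],4),"open",round(o["opening"],3),"F",np.round(o["wrist_force"],1),"t",o["time_s"])
def fit(b,l):
    if len(b)<15: print(l,"few",len(b)); return
    q=b[:,:2].astype(np.float32); rc,rs,ra=cv2.minAreaRect(q); cc,r=cv2.minEnclosingCircle(q)
    print(l,len(b),"z%.4f"%np.median(b[:,2]),"rect",np.round(rc,4),np.round(rs,4),round(ra,1),"circ",np.round(cc,4),round(r,4))
P=P[np.hypot(P[:,0]-cx,P[:,1]-cy)<rad]
fit(P[np.abs(P[:,2]-h)<.005],"plate/rim")
if h<.03: fit(P[np.abs(P[:,2]-.044)<.005],"grip")
E
python3 w.py sr1 .018 .537 -.413 .06
```

```text
tcp [ 0.5387 -0.4146  0.2391] tooly ang -89.99 tilt [-0.0007 -0.0002] open 0.601 F [-0.1  0.1  0.7] t 1.6
plate/rim 2133 z0.0177 rect [ 0.5369 -0.4141] [0.0712 0.0725] 89.5 circ [ 0.5368 -0.4138] 0.037
grip 242 z0.0436 rect [ 0.5368 -0.414 ] [0.0212 0.0196] 0.3 circ [ 0.5367 -0.414 ] 0.0109
```

{"op": "drive_tool", "data": {"motion": [[-0.06,0,-1,0,0,0,-0.2],[0,0.02,-1,0,0,0,-0.2],[0,0,-1,0,0,0,-0.2],[0,0,-1,0,0,0,-0.2],[0,0,-1,0,0,0,-0.2],[0,0,-0.9,0,0,0,-0.2],[0,0,-0.55,0,0,0,-0.2],[0,0,-0.3,0,0,0,-0.2],[0,0,0,0,0,0,-0.2]]}}

```text
time_s: 2.55
ee_pos: [0.5373, -0.4134, 0.0362]
orientation: [-0.0, 1.0, 0.0, -0.0]
wrist_force: [-0.3, -0.0, 0.1]
opening: 0.599
gripper_force: 0.0
```

{"op": "drive_tool", "data": {"motion": [[0,0,0,0,0,0,0.3],[0,0,0,0,0,0,1],[0,0,0,0,0,0,1],[0,0,0,0,0,0,1],[0,0,0,0,0,0,1]]}}

```text
time_s: 3.05
ee_pos: [0.5385, -0.4139, 0.0383]
orientation: [0.001, 1.0, 0.0, 0.001]
wrist_force: [-2.0, -0.2, 8.3]
opening: 0.237
gripper_force: 39.1
```

Closing swings the tips onto the plate (8 N), so I'll regrip about 5 mm higher.

{"op": "drive_tool", "data": {"motion": [[0,0,0,0,0,0,0.3],[0,0,0.1,0,0,0,0.3],[0,0,0.13,0,0,0,0.3],[0,0,0,0,0,0,1],[0,0,0,0,0,0,1],[0,0,0,0,0,0,1],[0,0,0,0,0,0,1]]}}

```text
time_s: 3.75
ee_pos: [0.5383, -0.4138, 0.0447]
orientation: [0.0, 1.0, 0.0, 0.001]
wrist_force: [-0.9, 0.6, 9.3]
opening: 0.224
gripper_force: 38.8
```

{"op": "drive_tool", "data": {"motion": [[0,0,0.2,0,0,0,1],[0,0,0.5,0,0,0,1],[0,0,1,0,0,0,1],[0,0,1,0,0,0,1],[0,0,1,0,0,0,1],[0,0,0.5,0,0,0,1],[0,0,0,0,0,0,1]]}}

```text
time_s: 4.45
ee_pos: [0.5388, -0.4139, 0.1727]
orientation: [0.001, 1.0, 0.001, 0.002]
wrist_force: [-0.3, -0.1, -1.0]
opening: 0.23
gripper_force: 39.2
```

```bash
python3 - <<'E'
from h import *
o=get_obs(); f=grab_frame("wrist"); X=cloud(f,o); print(o["ee_pos"],o["wrist_force"],o["gripper_force"],o["opening"])
Z=X[...,2]; P=X[(abs(Z-(o["ee_pos"][2]-.025))<.012)&(np.hypot(X[...,0]-o["ee_pos"][0],X[...,1]-o["ee_pos"][1])<.045)]
print(len(P)); c=P-P.mean(0); print("mean",P.mean(0),"normal",np.linalg.svd(c,full_matrices=False)[2][2])
cv2.imwrite("pics/held1.png",f["color"])
E
```

```text
[ 0.53880829 -0.41390571  0.17268535] [-0.32720316 -0.06511689 -0.95709763] 39.18651223182678 0.22975071201195174
6174
mean [ 0.54907554 -0.41442105  0.14579961] normal [0.00918914 0.01615657 0.99982725]
```

View pics/held1.png

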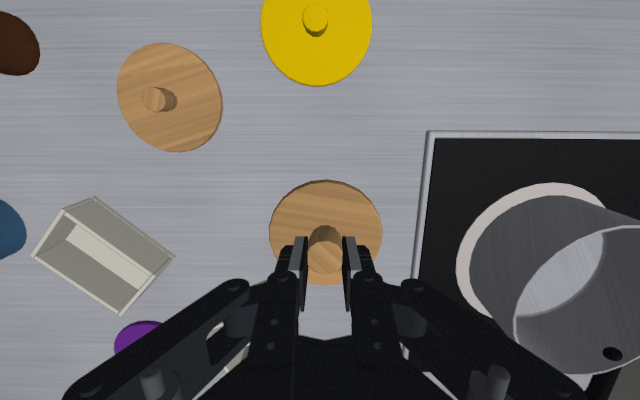

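The lid hangs level and centred between the pads at (325,235). Next I'll carry it toward the small jar and stop short for a wrist view.

{"op": "drive_tool", "data": {"motion": [[-0.14,0.5,0.1,0,0,0,1],[-0.14,1,0.1,0,0,0,1],[-0.14,1,0,0,0,0,1],[-0.14,1,0,0,0,0,1],[-0.14,1,0,0,0,0,1],[-0.14,1,0,0,0,0,1],[-0.14,1,0,0,0,0,1],[-0.14,1,0,0,0,0,1],[-0.14,1,0,0,0,0,1],[-0.14,1,0,0,0,0,1]]}}

```text
time_s: 5.5
ee_pos: [0.4944, -0.1264, 0.1745]
orientation: [-0.0, 1.0, 0.001, -0.001]
wrist_force: [1.2, 0.7, -0.5]
opening: 0.227
gripper_force: 39.2
```

{"op": "drive_tool", "data": {"motion": [[-0.14,1,0,0,0,0,1],[-0.14,1,0,0,0,0,1],[-0.14,1,0,0,0,0,1],[-0.14,1,0,0,0,0,1],[-0.14,1,0,0,0,0,1],[-0.14,0.6,0,0,0,0,1],[0,0,0,0,0,0,1],[0,0,0,0,0,0,1]]}}

```text
time_s: 6.3
ee_pos: [0.4697, 0.0399, 0.1749]
orientation: [0.0, 1.0, 0.001, -0.001]
wrist_force: [0.4, -0.6, -1.1]
opening: 0.225
gripper_force: 39.2
```

```bash
python3 w.py srj .050 .460 .1705 .06; python3 - <<'E'
from h import *
o,f=pickle.load(open("srj.pkl","rb")); X=cloud(f,o)
for n,h,c,r in(("LRj",.062,(.37,.313),.07),("SRj",.05,(.46,.17),.05)):
    P=X.reshape(-1,3); P=P[(np.hypot(*(P[:,:2]-c).T)<r)&(abs(P[:,2]-h)<.004)]; print(n,len(P),P.min(0) if len(P) else'',P.max(0) if len(P) else '')
E
```

```text
tcp [0.4697 0.0399 0.1749] tooly ang -89.87 tilt [-0.0015 -0.0003] open 0.225 F [ 0.4 -0.6 -1.1] t 6.3
plate/rim 1201 z0.0492 rect [0.4601 0.1704] [0.0687 0.0692] 26.5 circ [0.46   0.1704] 0.0353
LRj 1613 [0.32095123 0.26306738 0.05800089] [0.42089547 0.36461932 0.06332876]
SRj 1127 [0.42553946 0.13565472 0.04600464] [0.49482784 0.20488252 0.05206892]
```

View pics/srj.png

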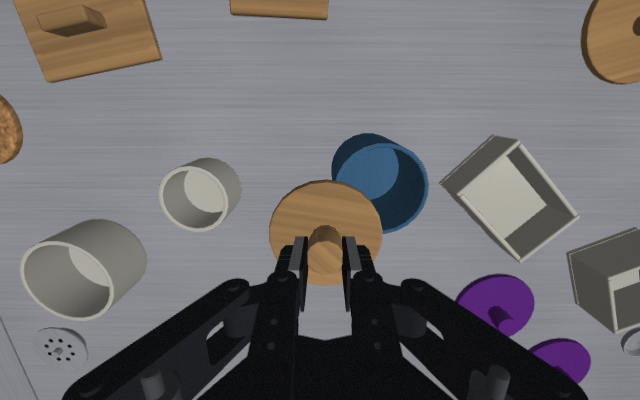

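The wrist view shows the small jar at (195,195), the large jar at (80,270), the oblong jar at (510,200) and the square jar at (610,270). The small jar measures (0.460, 0.1704), so I'll go over it.

{"op": "drive_tool", "data": {"motion": [[-0.07,1,0,0,0,0,1],[-0.07,1,0,0,0,0,1],[-0.07,1,0,0,0,0,1],[-0.05,1,0,0,0,0,1],[0,0.36,0,0,0,0,1],[0,0,-0.5,0,0,0,1],[0,0,-1,0,0,0,1],[0,0,-0.8,0,0,0,1],[0,0,-0.2,0,0,0,1],[0,0,0,0,0,0,1]]}}

```text
time_s: 7.35
ee_pos: [0.4626, 0.1696, 0.1001]
orientation: [0.0, 1.0, 0.0, -0.001]
wrist_force: [0.0, 0.1, -0.4]
opening: 0.23
gripper_force: 39.3
```

{"op": "drive_tool", "data": {"motion": [[-0.02,0.03,-0.12,0,0,0,1],[0,0,-0.12,0,0,0,1],[0,0,-0.1,0,0,0,1],[0,0,-0.08,0,0,0,1],[0,0,-0.06,0,0,0,1],[0,0,0,0,0,0,1]]}}

```text
time_s: 7.95
ee_pos: [0.4622, 0.1714, 0.0861]
orientation: [0.0, 1.0, 0.001, -0.0]
wrist_force: [-0.2, 0.3, -1.3]
opening: 0.227
gripper_force: 39.3
```

{"op": "drive_tool", "data": {"motion": [[0,0,-0.04,0,0,0,1],[0,0,-0.04,0,0,0,1],[0,0,0,0,0,0,1]]}}

```text
time_s: 8.25
ee_pos: [0.4625, 0.1713, 0.0845]
orientation: [0.0, 1.0, 0.0, 0.0]
wrist_force: [-3.5, -3.8, 13.3]
opening: 0.224
gripper_force: 40.7
```

Seated by force and height. Releasing, rising, then heading for the square lid.

{"op": "drive_tool", "data": {"motion": [[0,0,0,0,0,0,0.3],[0,0,0,0,0,0,0.1],[0,0,0,0,0,0,0.1],[0,0,0.5,0,0,0,0.1],[0,0,1,0,0,0,0.1],[0,0,1,0,0,0,0.1],[0.4,0,1,0,0,0,0.1],[1,-0.3,0.5,0,0,0,0.1],[1,-0.5,0,0,0,0,0.1],[1,-0.5,0,0,0,0,0.1]]}}

```text
time_s: 9.25
ee_pos: [0.5655, 0.1321, 0.2046]
orientation: [-0.0, 1.0, 0.001, 0.001]
wrist_force: [-0.2, -0.0, -0.4]
opening: 0.452
gripper_force: 0.0
```

{"op": "drive_tool", "data": {"motion": [[1,-0.5,0,0,0,-0.02,0],[1,-0.5,0,0,0,-0.02,0],[0.6,-0.5,0,0,0,0,0],[0,0,0,0,0,0,0],[0,0,0,0,0,0,0]]}}

```text
time_s: 9.75
ee_pos: [0.642, 0.0873, 0.2033]
orientation: [-0.0, 1.0, -0.031, -0.0]
wrist_force: [0.2, 0.7, -1.0]
opening: 0.5
gripper_force: 0.0
```

```bash
python3 w.py sq1 .018 .673 .0795 .066; python3 - <<'E'
from h import *
f=grab_frame("scene"); cv2.imwrite("pics/s2.png",cv2.resize(f["color"][100:260,260:500],(720,480),interpolation=3))
P=cloud(f).reshape(-1,3); P=P[(np.hypot(P[:,0]-.464,P[:,1]-.169)<.045)]; q=P[abs(P[:,2]-.058)<.005]; print("lid plate z",len(q),np.median(q[:,2]),q.mean(0),np.linalg.svd(q-q.mean(0),full_matrices=False)[2][2])
E
```

```text
tcp [0.642  0.0873 0.2033] tooly ang -93.56 tilt [-0.0009  0.0001] open 0.5 F [ 0.2  0.7 -1. ] t 9.75
plate/rim 5541 z0.0177 rect [0.6729 0.0806] [0.0902 0.0903] 87.3 circ [0.6733 0.0807] 0.0623
grip 524 z0.0433 rect [0.6736 0.0806] [0.0131 0.0426] 87.0 circ [0.6734 0.0807] 0.0218
lid plate z 145 0.05712833962310704 [0.46032977 0.14968392 0.05690096] [-3.29937841e-04  1.00455643e-02 -9.99949488e-01]
```

{"op": "drive_tool", "data": {"motion": [[0.6,-0.22,-0.5,0,0,0.008,0],[0.45,0,-1,0,0,0,0],[0,0,-1,0,0,0,0],[0,0,-1,0,0,0,0],[0,0,-1,0,0,0,0],[0,0,-0.5,0,0,0,0],[0,0,-0.25,0,0,0,0.2],[0,0,0,0,0,0,0.2]]}}

```text
time_s: 10.65
ee_pos: [0.6735, 0.0812, 0.0463]
orientation: [-0.0, 1.0, -0.024, -0.0]
wrist_force: [-0.5, 0.2, -0.1]
opening: 0.396
gripper_force: 0.0
```

{"op": "drive_tool", "data": {"motion": [[0,0,0,0,0,0,1],[0,0,0,0,0,0,1],[0,0,0,0,0,0,1],[0,0,0,0,0,0,1],[0,0,0,0,0,0,1]]}}

```text
time_s: 11.15
ee_pos: [0.6746, 0.0809, 0.0479]
orientation: [-0.0, 1.0, -0.025, 0.001]
wrist_force: [-1.5, 0.1, 8.2]
opening: 0.144
gripper_force: 39.8
```

{"op": "drive_tool", "data": {"motion": [[0,0,0.2,0,0,0,1],[0,0,0.5,0,0,0,1],[0,0,1,0,0,0,1],[0,0,1,0,0,0,1],[-0.3,-0.2,1,0,0,0,1],[-0.8,-0.6,1,0,0,0.03,1],[-0.9,-0.8,0.2,0,0,0.03,1],[-0.9,-0.9,0,0,0,0.03,1],[-0.9,-0.9,0,0,0,0.03,1],[-0.9,-0.9,0,0,0,0.03,1]]}}

```text
time_s: 12.15
ee_pos: [0.5317, -0.0491, 0.1948]
orientation: [0.0, 0.996, 0.094, 0.001]
wrist_force: [0.4, -0.3, 0.5]
opening: 0.145
gripper_force: 39.1
```

{"op": "drive_tool", "data": {"motion": [[-0.9,-0.9,0,0,0,0.03,1],[-0.9,-0.9,0,0,0,0.03,1],[-0.9,-0.9,0,0,0,0.03,1],[-0.9,-0.9,0,0,0,0.03,1],[-0.4,-0.8,0,0,0,0.028,1],[0,0,0,0,0,0,1],[0,0,0,0,0,0,1]]}}

```text
time_s: 12.85
ee_pos: [0.4129, -0.1804, 0.1945]
orientation: [0.0, 0.978, 0.207, 0.001]
wrist_force: [0.5, 0.5, -1.4]
opening: 0.141
gripper_force: 39.1
```

```bash
python3 w.py sqj .056 .3527 -.3243 .075; cat > held.py <<'E'
import sys
from h import *
o,f=pickle.load(open(sys.argv[1]+".pkl","rb")); X=cloud(f,o); p=o["ee_pos"]; D=X-p
P=X[(abs(D[...,2]+.03)<.006)&(np.hypot(D[...,0],D[...,1])<.08)]
rc,rs,ra=cv2.minAreaRect(P[:,:2].astype(np.float32)); c=P-P.mean(0)
print("held",len(P),"dz%.4f"%(np.median(P[:,2])-p[2]),"rect rel",np.round(np.array(rc)-p[:2],4),np.round(rs,4),round(ra,2),"n",np.round(np.linalg.svd(c,full_matrices=False)[2][2],3))
E
python3 held.py sqj
```

```text
tcp [ 0.4129 -0.1804  0.1945] tooly ang -66.09 tilt [ 0.0015 -0.0004] open 0.141 F [ 0.5  0.5 -1.4] t 12.85
plate/rim 654 z0.0552 rect [ 0.3617 -0.3255] [0.0717 0.075 ] 23.9 circ [ 0.3611 -0.3257] 0.0513
held 12011 dz-0.0302 rect rel [-0.0013 -0.0005] [0.0901 0.0905] 24.03 n [0.001 0.011 1.   ]
```

View pics/sqj.png

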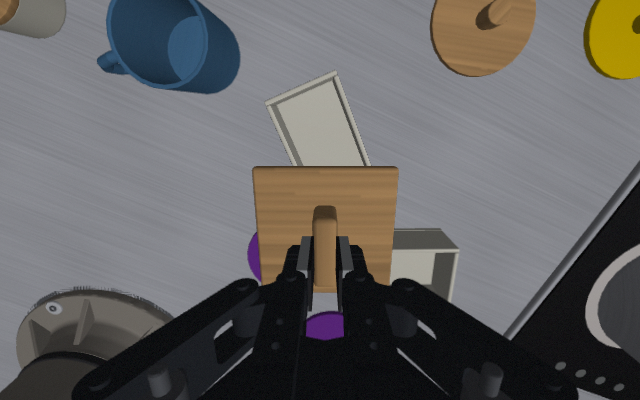

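```bash
cat > edge.py <<'E'
from h import *
import sys
n,h,cx,cy,a=sys.argv[1],*map(float,sys.argv[2:6])
o,f=pickle.load(open(n+".pkl","rb")); P=cloud(f,o).reshape(-1,3); P=P[(np.hypot(P[:,0]-cx,P[:,1]-cy)<.075)&(abs(P[:,2]-h)<.004)]
t=np.radians(a); d=P[:,:2]-[cx,cy]; u=d@[np.cos(t),np.sin(t)]; v=d@[-np.sin(t),np.cos(t)]
print(n,len(P),"u",np.round(np.percentile(u,[0.5,99.5]),4),"v",np.round(np.percentile(v,[0.5,99.5]),4))
E
for n in sqj srj sr1; do python3 edge.py $n .056 .3527 -.3243 24; done; for n in sqj srj; do python3 edge.py $n .045 .4525 -.1597 45.8; python3 w.py /dev/null 2>/dev/null|true; done
python3 - <<'E'
from h import *
o,f=pickle.load(open("srj.pkl","rb")); P=cloud(f,o).reshape(-1,3); P=P[(np.hypot(P[:,0]-.4525,P[:,1]+.16)<.08)&(abs(P[:,2]-.045)<.004)]
print("OBjar",cv2.minAreaRect(P[:,:2].astype(np.float32)))
E
```

```text
sqj 597 u [-0.0262  0.0433] v [-0.0422  0.0323]
srj 704 u [-0.042   0.0445] v [0.0077 0.0446]
sr1 293 u [-0.0423  0.0265] v [-0.0427  0.0032]
sqj 1299 u [-0.0389  0.0585] v [-0.0381  0.0379]
srj 1960 u [-0.0573  0.0591] v [-0.038   0.0383]
OBjar ((0.45284461975097656, -0.15923596918582916), (0.11820866912603378, 0.076811283826828), 46.14000701904297)
```

{"op": "drive_tool", "data": {"motion": [[-0.35,-0.9,0,0,0,0,1],[-0.4,-1,0,0,0,0,1],[-0.4,-1,0,0,0,0,1],[-0.4,-1,0,0,0,0,1],[-0.4,-0.87,0,0,0,0,1],[0,0,-0.5,0,0,0,1],[0,0,-1,0,0,0,1],[0,0,-1,0,0,0,1],[0,0,-0.35,0,0,0,1],[0,0,0,0,0,0,1]]}}

```text
time_s: 13.9
ee_pos: [0.3544, -0.3223, 0.1071]
orientation: [-0.001, 0.978, 0.209, -0.001]
wrist_force: [0.1, 0.0, 0.1]
opening: 0.145
gripper_force: 39.1
```

{"op": "drive_tool", "data": {"motion": [[0,-0.04,-0.12,0,0,-0.002,1],[0,0,-0.1,0,0,0,1],[0,0,-0.08,0,0,0,1],[0,0,-0.06,0,0,0,1],[0,0,-0.04,0,0,0,1],[0,0,0,0,0,0,1]]}}

```text
time_s: 14.5
ee_pos: [0.3542, -0.3244, 0.0959]
orientation: [-0.0, 0.978, 0.206, 0.0]
wrist_force: [-0.1, 0.7, -1.4]
opening: 0.144
gripper_force: 39.1
```

{"op": "drive_tool", "data": {"motion": [[0,0,-0.04,0,0,0,1],[0,0,0,0,0,0,1]]}}

```text
time_s: 14.7
ee_pos: [0.3542, -0.3245, 0.0946]
orientation: [-0.0, 0.978, 0.206, -0.0]
wrist_force: [-0.8, 0.0, -0.6]
opening: 0.143
gripper_force: 39.1
```

{"op": "drive_tool", "data": {"motion": [[0,0,-0.04,0,0,0,1],[0,0,0,0,0,0,1]]}}

```text
time_s: 14.9
ee_pos: [0.3544, -0.3247, 0.0938]
orientation: [0.0, 0.978, 0.206, 0.0]
wrist_force: [-2.3, 1.3, 5.8]
opening: 0.137
gripper_force: 39.9
```

{"op": "drive_tool", "data": {"motion": [[0,0,0,0,0,0,0.5],[0,0,0,0,0,0,0.2],[0,0,0,0,0,0,0.2],[0,0,0.5,0,0,0,0.2],[0,0,1,0,0,0,0],[0,0,1,0,0,0,0],[0.5,0.2,1,0,0,0,0],[1,0.3,0,0,0,0,0],[1,0.3,0,0,0,0,0],[1,0.3,0,0,0,0,0]]}}

```text
time_s: 15.9
ee_pos: [0.4604, -0.2911, 0.1988]
orientation: [0.0, 0.979, 0.206, 0.0]
wrist_force: [-0.4, -0.3, 0.5]
opening: 0.499
gripper_force: 0.0
```

{"op": "drive_tool", "data": {"motion": [[1,0.3,0,0,0,0,0],[1,0.3,0,0,0,0,0],[1,0.3,0,0,0,0,0],[1,0.2,0,0,0,0,0],[0.4,0,0,0,0,0,0],[0,0,0,0,0,0,0],[0,0,0,0,0,0,0]]}}

```text
time_s: 16.6
ee_pos: [0.5903, -0.259, 0.1981]
orientation: [-0.0, 0.979, 0.206, -0.001]
wrist_force: [-0.7, -0.8, -1.0]
opening: 0.501
gripper_force: 0.0
```

```bash
python3 w.py lr1 .018 .6245 -.2590 .066; python3 edge.py lr1 .0635 .3527 -.3243 24
```

```text
tcp [ 0.5903 -0.259   0.1981] tooly ang -66.21 tilt [-0.0011  0.    ] open 0.501 F [-0.7 -0.8 -1. ] t 16.6
plate/rim 6169 z0.0176 rect [ 0.6248 -0.2591] [0.1031 0.1026] 22.0 circ [ 0.6247 -0.2589] 0.052
grip 335 z0.0435 rect [ 0.6248 -0.2588] [0.021  0.0207] 56.8 circ [ 0.6246 -0.2588] 0.011Traceback (most recent call last):
  File "edge.py", line 6, in <module>
    print(n,len(P),"u",np.round(np.percentile(u,[0.5,99.5]),4),"v",np.round(np.percentile(v,[0.5,99.5]),4))
                                ~~~~~~~~~~~~~^^^^^^^^^^^^^^
    return _quantile_unchecked(
        a, q, axis, out, overwrite_input, method, keepdims, weights)
    return _ureduce(a,
                    func=_quantile_ureduce_func,
    ...<5 lines>...
                    overwrite_input=overwrite_input,
                    method=method)
    r = func(a, **kwargs)
    result = _quantile(arr,
                       quantiles=q,
    ...<2 lines>...
                       out=out,
                       weights=wgt)
    slices_having_nans = np.isnan(arr[-1, ...])
                                  ~~~^^^^^^^^^
IndexError: index -1 is out of bounds for axis 0 with size 0
```

{"op": "drive_tool", "data": {"motion": [[0.6,0,-0.5,0,0,0,0],[0.55,0,-1,0,0,0,0],[0,0,-1,0,0,0,0],[0,0,-1,0,0,0,0],[0,0,-1,0,0,0,0],[0,0,-0.5,0,0,0,0.1],[0,0,-0.15,0,0,0,0.1],[0,0,0,0,0,0,0.1]]}}

```text
time_s: 17.45
ee_pos: [0.6256, -0.2588, 0.0445]
orientation: [0.0, 0.979, 0.206, 0.0]
wrist_force: [0.1, -0.0, -0.1]
opening: 0.452
gripper_force: 0.0
```

{"op": "drive_tool", "data": {"motion": [[0,0,0,0,0,0,1],[0,0,0,0,0,0,1],[0,0,0,0,0,0,1],[0,0,0,0,0,0,1],[0,0,0,0,0,0,1]]}}

```text
time_s: 17.95
ee_pos: [0.6265, -0.2589, 0.0458]
orientation: [0.001, 0.978, 0.206, 0.001]
wrist_force: [-1.5, 0.2, 5.7]
opening: 0.227
gripper_force: 38.9
```

{"op": "drive_tool", "data": {"motion": [[0,0,0.2,0,0,0,1],[0,0,0.5,0,0,0,1],[0,0,1,0,0,0,1],[0,0,1,0,0,0,1],[-0.3,0,1,0,0,0,1],[-0.6,0.3,1,0,0,0,1],[-0.5,0.8,0.2,0,0,0,1],[-0.4,1,0,0,0,0,1],[-0.4,1,0,0,0,0,1],[-0.4,1,0,0,0,0,1]]}}

```text
time_s: 18.95
ee_pos: [0.5473, -0.1345, 0.1927]
orientation: [0.0, 0.978, 0.206, 0.001]
wrist_force: [-0.3, 0.9, -0.6]
opening: 0.231
gripper_force: 39.2
```

{"op": "drive_tool", "data": {"motion": [[-0.4,1,0,0,0,0,1],[-0.4,1,0,0,0,0,1],[-0.4,1,0,0,0,0,1],[-0.4,1,0,0,0,0,1],[-0.4,1,0,0,0,0,1],[-0.4,1,0,0,0,0,1],[-0.4,1,0,0,0,0,1],[-0.4,1,0,0,0,0,1],[0,0,0,0,0,0,1],[0,0,0,0,0,0,1]]}}

```text
time_s: 19.95
ee_pos: [0.4519, 0.1049, 0.1922]
orientation: [0.0, 0.978, 0.207, 0.001]
wrist_force: [0.1, -1.1, -0.9]
opening: 0.224
gripper_force: 39.3
```

```bash
python3 w.py lrj .062 .371 .3138 .07; python3 held.py lrj; python3 - <<'E'
from h import *
for n in("lrj","srj"):
    o,f=pickle.load(open(n+".pkl","rb")); P=cloud(f,o).reshape(-1,3); P=P[(np.hypot(P[:,0]-.371,P[:,1]-.3138)<.06)&(abs(P[:,2]-.0615)<.003)]
    if len(P)<20: continue
    from scipy.optimize import least_squares
    s=least_squares(lambda p:np.hypot(P[:,0]-p[0],P[:,1]-p[1])-.0475,[.371,.3138],loss="soft_l1",f_scale=.002); print(n,len(P),s.x)
E
```

```text
tcp [0.4519 0.1049 0.1922] tooly ang -66.09 tilt [0.0016 0.    ] open 0.224 F [ 0.1 -1.1 -0.9] t 19.95
plate/rim 1981 z0.0611 rect [0.3708 0.314 ] [0.0993 0.0995] 24.5 circ [0.3708 0.3143] 0.0509
held 13543 dz-0.0282 rect rel [-0.0007  0.0009] [0.1007 0.1035] 56.05 n [0.003 0.002 1.   ]
lrj 1758 [0.37124254 0.31326258]
srj 1517 [0.37138171 0.31295161]
```

{"op": "drive_tool", "data": {"motion": [[-0.38,0.95,0,0,0,0,1],[-0.38,1,0,0,0,0,1],[-0.38,1,0,0,0,0,1],[-0.38,1,0,0,0,0,1],[-0.38,1,0,0,0,0,1],[-0.38,1,0,0,0,0,1],[-0.38,1,0,0,0,0,1],[0,0,-0.5,0,0,0,1],[0,0,-0.7,0,0,0,1],[0,0,0,0,0,0,1]]}}

```text
time_s: 21.0
ee_pos: [0.3718, 0.3115, 0.1534]
orientation: [0.001, 0.979, 0.206, -0.001]
wrist_force: [0.2, 0.1, -0.0]
opening: 0.226
gripper_force: 39.3
```

{"op": "drive_tool", "data": {"motion": [[0,0,-1,0,0,0,1],[0,0,-0.4,0,0,0,1],[0,0,0,0,0,0,1]]}}

```text
time_s: 21.3
ee_pos: [0.3718, 0.312, 0.1123]
orientation: [0.001, 0.979, 0.206, -0.001]
wrist_force: [-0.0, -0.5, 0.1]
opening: 0.223
gripper_force: 39.3
```

{"op": "drive_tool", "data": {"motion": [[0,0.05,-0.12,0,0,0,1],[0,0,-0.1,0,0,0,1],[0,0,-0.08,0,0,0,1],[0,0,-0.06,0,0,0,1],[0,0,-0.05,0,0,0,1],[0,0,-0.03,0,0,0,1],[0,0,0,0,0,0,1]]}}

```text
time_s: 22.0
ee_pos: [0.3719, 0.3145, 0.0997]
orientation: [0.0, 0.978, 0.206, -0.0]
wrist_force: [0.1, 0.4, -1.4]
opening: 0.225
gripper_force: 39.3
```

{"op": "drive_tool", "data": {"motion": [[0,0,-0.04,0,0,0,1],[0,0,0,0,0,0,1]]}}

```text
time_s: 22.2
ee_pos: [0.3719, 0.3145, 0.0985]
orientation: [-0.0, 0.978, 0.206, -0.0]
wrist_force: [-0.4, -0.7, -0.3]
opening: 0.227
gripper_force: 39.3
```

{"op": "drive_tool", "data": {"motion": [[0,-0.02,-0.04,0,0,0,1],[0,0,-0.02,0,0,0,1],[0,0,0,0,0,0,1]]}}

```text
time_s: 22.5
ee_pos: [0.3721, 0.3143, 0.0976]
orientation: [-0.0, 0.978, 0.206, 0.0]
wrist_force: [-5.4, -4.4, 19.4]
opening: 0.228
gripper_force: 41.4
```

{"op": "drive_tool", "data": {"motion": [[0,0,0,0,0,0,0.5],[0,0,0,0,0,0,0.1],[0,0,0,0,0,0,0.1],[0,0,0.5,0,0,0,0.1],[0,0,1,0,0,0,0],[0,0,1,0,0,0,0],[0.5,0,1,0,0,0.06,0],[0.9,-0.2,0,0,0,0.09,0],[0.9,-0.2,0,0,0,0.09,0],[0.9,-0.2,0,0,0,0.09,0]]}}

```text
time_s: 23.5
ee_pos: [0.469, 0.2956, 0.202]
orientation: [0.0, 0.892, 0.453, 0.0]
wrist_force: [0.0, 0.6, 0.5]
opening: 0.497
gripper_force: 0.0
```

{"op": "drive_tool", "data": {"motion": [[0.9,-0.2,0,0,0,0.09,0],[0.9,-0.2,0,0,0,0.09,0],[0.9,-0.2,0,0,0,0.09,0],[0.9,-0.2,0,0,0,0.09,0],[0.9,-0.2,0,0,0,0.09,0],[0.7,0,0,0,0,0.07,0],[0,0,0,0,0,0,0],[0,0,0,0,0,0,0]]}}

```text
time_s: 24.3
ee_pos: [0.6236, 0.2659, 0.2011]
orientation: [-0.001, 0.641, 0.767, -0.0]
wrist_force: [-0.4, 0.1, 0.3]
opening: 0.499
gripper_force: 0.0
```

```bash
python3 w.py ob1 .018 .622 .264 .08
```

```text
tcp [0.6236 0.2659 0.2011] tooly ang 10.21 tilt [-0.0013  0.0001] open 0.499 F [-0.4  0.1  0.3] t 24.3
plate/rim 6151 z0.0176 rect [0.6215 0.265 ] [0.0803 0.12  ] 9.8 circ [0.6218 0.2653] 0.0709
grip 492 z0.0434 rect [0.6211 0.2656] [0.0134 0.0425] 10.1 circ [0.6215 0.2655] 0.0218
```

{"op": "drive_tool", "data": {"motion": [[-0.07,-0.02,-0.5,0,0,0,0],[0,0,-1,0,0,0,0],[0,0,-1,0,0,0,0],[0,0,-1,0,0,0,0],[0,0,-1,0,0,0,0],[0,0,-0.5,0,0,0,0.2],[0,0,-0.17,0,0,0,0.2],[0,0,0,0,0,0,0.2]]}}

```text
time_s: 25.15
ee_pos: [0.6215, 0.2656, 0.0467]
orientation: [-0.0, 0.641, 0.768, -0.0]
wrist_force: [-0.6, 0.4, 0.2]
opening: 0.398
gripper_force: 0.0
```

{"op": "drive_tool", "data": {"motion": [[0,0,0,0,0,0,1],[0,0,0,0,0,0,1],[0,0,0,0,0,0,1],[0,0,0,0,0,0,1],[0,0,0,0,0,0,1]]}}

```text
time_s: 25.65
ee_pos: [0.6223, 0.2657, 0.0481]
orientation: [0.0, 0.641, 0.768, 0.001]
wrist_force: [-1.8, -1.0, 9.1]
opening: 0.141
gripper_force: 39.5
```

{"op": "drive_tool", "data": {"motion": [[0,0,0.2,0,0,0,1],[0,0,0.5,0,0,0,1],[0,0,1,0,0,0,1],[0,0,1,0,0,0,1],[0,-0.3,1,0,0,0,1],[-0.3,-0.7,1,0,0,-0.05,1],[-0.4,-0.9,0.2,0,0,-0.05,1],[-0.4,-0.9,0,0,0,-0.05,1],[-0.4,-0.9,0,0,0,-0.05,1],[-0.4,-0.9,0,0,0,-0.05,1]]}}

```text
time_s: 26.65
ee_pos: [0.5644, 0.1264, 0.1952]
orientation: [0.0, 0.779, 0.627, 0.001]
wrist_force: [-0.7, -0.6, -0.5]
opening: 0.141
gripper_force: 39.1
```

{"op": "drive_tool", "data": {"motion": [[-0.4,-0.9,0,0,0,-0.05,1],[-0.4,-0.9,0,0,0,-0.05,1],[-0.4,-0.9,0,0,0,-0.05,1],[-0.4,-0.9,0,0,0,-0.05,1],[-0.4,-0.9,0,0,0,-0.05,1],[-0.3,-0.9,0,0,0,-0.05,1],[0,-0.4,0,0,0,-0.052,1],[0,0,0,0,0,0,1],[0,0,0,0,0,0,1]]}}

```text
time_s: 27.55
ee_pos: [0.4962, -0.0461, 0.1946]
orientation: [0.0, 0.92, 0.393, 0.001]
wrist_force: [-0.4, 0.1, -0.4]
opening: 0.144
gripper_force: 39.1
```

```bash
python3 w.py obj .045 .4528 -.1593 .08; python3 held.py obj;python3 edge.py obj .045 .4527 -.1595 46
```

```text
tcp [ 0.4962 -0.0461  0.1946] tooly ang -43.72 tilt [0.0012 0.0002] open 0.144 F [-0.4  0.1 -0.4] t 27.55
plate/rim 361 z0.0444 rect [ 0.4573 -0.1724] [0.1355 0.0455] 18.2 circ [ 0.4531 -0.1597] 0.0681
held 13872 dz-0.0304 rect rel [-0.0014 -0.0003] [0.1203 0.0804] 46.14 n [ 0.01  -0.007  1.   ]
obj 349 u [-0.0579  0.0585] v [-0.0382  0.0364]
```

{"op": "drive_tool", "data": {"motion": [[-0.3,-0.85,0,0,0,0,1],[-0.35,-0.97,0,0,0,0,1],[-0.35,-0.97,0,0,0,0,1],[-0.39,-0.98,0,0,0,0,1],[0,0,-0.5,0,0,0,1],[0,0,-1,0,0,0,1],[0,0,-1,0,0,0,1],[0,0,-0.6,0,0,0,1],[0,0,-0.1,0,0,0,1],[0,0,0,0,0,0,1]]}}

```text
time_s: 28.6
ee_pos: [0.4545, -0.159, 0.0978]
orientation: [-0.0, 0.92, 0.393, -0.0]
wrist_force: [0.4, 0.2, -0.8]
opening: 0.14
gripper_force: 39.1
```

{"op": "drive_tool", "data": {"motion": [[0,-0.01,-0.12,0,0,0,1],[0,0,-0.12,0,0,0,1],[0,0,-0.1,0,0,0,1],[0,0,-0.06,0,0,0,1],[0,0,-0.04,0,0,0,1],[0,0,-0.02,0,0,0,1],[0,0,0,0,0,0,1]]}}

```text
time_s: 29.3
ee_pos: [0.4541, -0.1601, 0.0839]
orientation: [-0.0, 0.92, 0.392, -0.0]
wrist_force: [-0.2, 1.0, -1.3]
opening: 0.147
gripper_force: 39.1
```

{"op": "drive_tool", "data": {"motion": [[0,0,-0.04,0,0,0,1],[0,0,0,0,0,0,1]]}}

```text
time_s: 29.5
ee_pos: [0.4542, -0.16, 0.083]
orientation: [0.0, 0.92, 0.392, -0.0]
wrist_force: [-3.7, 1.7, 7.3]
opening: 0.145
gripper_force: 40.2
```

{"op": "drive_tool", "data": {"motion": [[0,0,0,0,0,0,0.5],[0,0,0,0,0,0,0.2],[0,0,0,0,0,0,0.2],[0,0,0.5,0,0,0,0.2],[0,0,1,0,0,0,0.2],[0,0,1,0,0,0,0.2],[0,0,1,0,0,0,0.2],[0,0,1,0,0,0,0.2],[0,0,1,0,0,0,0.2],[0,0,1,0,0,0,0.2]]}}

```text
time_s: 30.5
ee_pos: [0.4539, -0.16, 0.279]
orientation: [0.0, 0.92, 0.392, 0.0]
wrist_force: [1.0, -0.1, -1.2]
opening: 0.401
gripper_force: 0.0
```

{"op": "drive_tool", "data": {"motion": [[1,0,0,0,0,0,0.2],[1,0,0,0,0,0,0.2],[1,0,0,0,0,0,0.2],[1,0,0,0,0,0,0.2],[1,0.2,0,0,0,0,0.2],[1,0.2,0,0,0,0,0.2],[0,0,0,0,0,0,0.2],[0,0,0,0,0,0,0.2]]}}

```text
time_s: 31.3
ee_pos: [0.6342, -0.1477, 0.2769]
orientation: [-0.0, 0.92, 0.392, -0.0]
wrist_force: [-0.6, -1.0, -0.2]
opening: 0.399
gripper_force: 0.0
```

```bash
python3 - <<'E'
from h import *
f=grab_frame("scene"); g=grab_frame("top")
A=cv2.convertScaleAbs(np.hstack([cv2.resize(f["color"][90:270,140:460],(640,360),interpolation=3)]),alpha=1.5)
B=cv2.convertScaleAbs(cv2.resize(g["color"][110:250,190:470],(480,240),interpolation=3),alpha=1.5)
C=np.zeros((600,640,3),np.uint8); C[:360]=A; C[360:,:480]=B; cv2.imwrite("pics/end.png",C)
for cam,F in(("scene",f),("top",g)):
    P=cloud(F).reshape(-1,3)
    for n,h,c,r in(("LR",.070,(.371,.3136),.06),("SR",.058,(.46,.1704),.045),("SQ",.064,(.353,-.324),.066),("OB",.053,(.4529,-.1595),.074)):
        q=P[(np.hypot(*(P[:,:2]-c).T)<r)&(abs(P[:,2]-h)<.007)]
        if len(q)<30: print(cam,n,len(q)); continue
        s=cv2.minAreaRect(q[:,:2].astype(np.float32)); print(cam,n,len(q),"dz%.4f"%(np.median(q[:,2])-h),"dc",np.round(np.array(s[0])-c,4),np.round(s[1],3),round(s[2],1),"n",np.round(np.linalg.svd(q-q.mean(0),full_matrices=False)[2][2],3))
E
```

```text
scene LR 604 dz-0.0006 dc [ 0.003  -0.0008] [0.103 0.104] 61.3 n [-0.014  0.004 -1.   ]
scene SR 370 dz-0.0012 dc [ 0.0046 -0.001 ] [0.073 0.071] 58.0 n [ 0.017 -0.007  1.   ]
scene SQ 911 dz-0.0006 dc [ 0.002  -0.0019] [0.094 0.091] 23.5 n [ 0.01  -0.003  1.   ]
scene OB 1086 dz-0.0006 dc [ 0.0017 -0.0023] [0.121 0.082] 45.8 n [-0.009  0.004 -1.   ]
top LR 653 dz0.0001 dc [-0.0018  0.0007] [0.101 0.098] 2.8 n [-0.     0.002  1.   ]
top SR 309 dz0.0001 dc [-0.0005  0.0013] [0.072 0.071] 1.8 n [0.019 0.007 1.   ]
top SQ 389 dz0.0004 dc [-0.0019 -0.001 ] [0.09  0.091] 23.5 n [ 0.006 -0.014  1.   ]
top OB 289 dz0.0004 dc [0.0128 0.0149] [0.079 0.083] 47.5 n [0.011 0.    1.   ]
```

View pics/end.png

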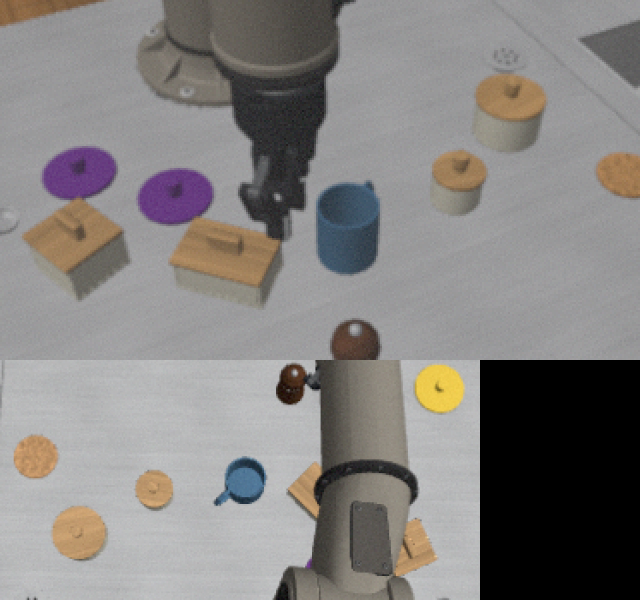

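All four lids sit level and at the seated height (within 1.2 mm): square (75,240), oblong (225,250), small (458,175), large (510,100). The mug and mill are untouched and the gripper is clear, so I'm handing in.

```bash
python3 -c "
from bench import close_job; print(close_job())"
```

```text
the job is handed in; nothing more can be done
None
```

All four lids are seated on their own jars with the mug and pepper mill left untouched, and the job is handed in at about 31 s; the hand-in did not return a verdict.

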